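Put the polish tin away in the shoe caddy

ROBOT

A 7-joint arm with a two-finger parallel gripper is mounted at the origin on the work surface. World frame = base frame: x ahead of the robot, y to its left, z up, the work surface at z = 0. Lengths are in m, angles in rad, forces in N, time in s.
With the tool pointing down it reaches from about 0.425 to 0.925 m from the base axis. Payload 6.8 kg.
Tool frame: the origin (TCP) lies midway between the tips of the shut fingers; the grasp point (between the pads) lies 19 mm behind it (r.grip_depth is the distance from the TCP to the grasp point, in m); z points along the fingers, y is the line along which they close (so a half turn about z gives the same grasp; the last joint's range is limited). The gripper opens to 85 mm and grips with 20 to 120 N. Pads are 22 mm wide; open, the fingers measure 114 mm over their backs; the gripper's body (76 mm by 85 mm) begins 54 mm behind the grasp point. The pads swing forward as they close: fully open they stand 13 mm farther back than shut.
Start: joints at [1.13, 0.477, 0.022, 1.555, -0.011, 1.109, -0.083], TCP at [0.221, -0.638, 0.231] pointing down, gripper open.
Joint ranges: [-2.96, 2.96], [-0.34, 2.1], [-1.41, 1.46], [0.24, 2.44], [-1.37, 4.51], [0.17, 1.92], [-2.96, 2.96]. Speed limits (rad/s): [2.39, 2.39, 3.14, 3.14, 3.14, 3.14, 3.14].

INTERFACE

Orientations are given as a rotation vector (axis times angle).
In Python, from bench import telemetry, grab_frame, calibration, order, silhouettes, r gives the robot as it stands.
- The arm moves only by the tool apply_moves, never from a script. Its argument "moves" is a list of rows, each a list of 7 numbers: the turn, a rotation vector about the tool's x, y, z scaled (see below), then the shift along the tool's x, y, z scaled (see below), then the opening, from -1 (shut) to 1 (fully open). A call has exactly 8 rows; each row shifts and turns the commanded pose from where the row before left it, along the tool's axes as they then stand; what a row does not reach is not made up. The controller multiplies each number of a shift by 1000 mm and each number of a turn by 6 degrees. A row lasts 1/12 s, in which the tool goes at most 41.7 mm and 7.16 degrees, less where a joint would pass 70% of its speed; a pose out of reach is approached as far as the arm can. A call with a number of a shift or a turn outside -1 to 1 is refused whole. A call with a gripper value outside its range is refused whole. The fingers move at their own pace and stop on an object; "grip_force" is the grip in N (left out, the last holds). Time passes only in rows, so rows that do not move let the fingers close, or fill a call up. It gives the time, the measured TCP pose, the force, the opening and the grip force at its end, in the units of the state.
- telemetry.get_obs(): the state, without advancing time (a new reading comes with each control period).
- grab_frame(name): name is "scene" or "top" or "wrist"; returns the picture (400x640x3 uint8, blue, green, red); there is no depth.
- calibration(name): a dict with "fx", "fy", "cx", "cy" (pixels), "k1" (the pictures are not rectified: a ray, as slopes to the right and down, at radius r is drawn at 1 + k1 r^2 times it, then the intrinsics apply), "world_from_camera" (4x4, takes a point from camera to world coordinates); the wrist camera has in their place "mount" (4x4, takes a point from camera to tool coordinates, whose origin is the TCP and whose axes are the flange's). Camera axes: x right, y down, z forward; pixel columns grow to the right and rows downward; lengths in m; the calibration is good to about 2 mm. A picture is of the moment at which its call begins: read the wrist's pose just before it. calibration takes no time and is no camera call.
- order.hand_in(): hands the job in; it is judged then, once.
Trained networks look in the newest picture that a camera, given by its name, has taken for a name from the list of things; names that differ only in an ending like _2 or _b are one class to them, and where a whole thing is asked for, a point or a joint stands for the part that bears it (a point fixed in the world has none). Each returns a list of dicts, best first, with "p" (0 to 1); they miss things now and then, are a little off and sometimes report something else, mostly with a low value. They report only what shows in the picture. A call takes as long as a camera call. They do not tell look-alikes from the thing itself.
- silhouettes(thing, camera): "mask" (400x640 bool, what is visible of it) and "extent" ([centre column, centre row, width, height] in pixels, round what is visible of it).
The state is a dict: "clock": time; "joints": joint angles; "qvel": joint speeds; "tau": joint torques, N m; "tcp_pos": TCP position; "orientation": TCP orientation; "contact_force": force on the tool from outside, world axes, zero at the start; "moment": the same for the moment, N m; "grip_width": finger opening in m; "gripper_force": force on a finger pad.
Only numpy, scipy, OpenCV 4.12 (cv2) and the standard library are available. Lean on these libraries where they do the work, as an engineer would, in place of code of your own. Each camera call takes 0.05 s, during which the arm holds its last target. There are 200 camera calls.

TASK

Swing the grey caddy's door wide open, then push the closed polish tin across the table into the caddy's empty bay, keeping it flat on the table all the way, and swing the door fully shut behind it. Leave the brush, shoe tree and shoehorn where they lie.

Things in the scene. Friction and masses are not known exactly. Their poses are not given: they have to be found in the camera images.
- caddy: Grey plastic caddy, fixed. Origin on the table at the centre of its empty bay; x points from doorway to back, z up. Bay open on top, no floor or sill (tin slides on the table): 125 mm deep (x -62.5 to 62.5), 120 wide (y -60 to 60), walls 6 thick, 45 high; the doorway is the full width at x = -62.5. Behind it to x = 143.5 a pocket with small things up to 50 high and a carrying loop 81 high.
- caddy_door (a joint): Door angle, rad: 0 fully shut, grows as it swings outwards, 1.75 its stop; wide open is about a right angle. Vertical hinge at x -66.5, y -66 mm of the caddy; shut, the door runs from there along the caddy's +y. Stays where left (light friction, no spring or catch). Panel 132 mm long from the hinge, 8 mm thick, 3 to 43 mm above the table.
- door_tab (a point): Top centre of the door's grip tab, a block 30 mm long and 12 mm thick that stands on the door's top edge, 112 mm from the hinge; its top is 55 mm above the table. x is the door's normal (towards the bay when shut), y runs along the door away from the hinge.
- door_hinge (a point): Point on the door's hinge axis, 23 mm above the table; turns with the door (y runs along the door towards its free edge).
- tin: Round closed polish tin, metal with a dark lid, 92 mm diameter (too wide to grip across), 32 mm high, about 160 g, lying flat and loose on the table. Origin at the centre of its underside, z up.
- brush: Plastic shoe brush lying bristles down, 165 x 54 x 46 mm, long axis x; origin at the centre of its underside. Leave alone.
- shoe_tree: Wooden shoe tree with round heel block, steel rod and toe block, about 227 mm long along x, 66 mm wide, up to 69 mm high; origin at the table under the rod (toe end at +127 mm, heel end at -100 mm). Leave alone.
- shoehorn: Steel shoehorn, a tapered trough 175 mm long along x, broad end (46 mm) at -x, about 10 mm high; origin on the table near its middle. Leave alone.
There are look-alikes about, which are no part of the job. Of the things that look like the tin, the middle-sized one is meant.

How it is judged:
By the outcome, as a careful person would: the job done as asked, in the order asked, and still so for the second after the job is handed in, with the robot touching nothing.
It also fails if it takes over 72 s, if anything falls off the work surface, if the arm or the gripper's body presses on something with over 40 N, if the wrist force passes 120 N, or if a joint passes its speed limit or range.

## Working session

There is one attempt and no reset: what is moved stays moved. The work goes in short steps, Python scripts to look and compute and a tool call to move; the robot and the scene stay as the last step left them, time stands still between calls to the robot, and variables do not carry over. Pictures are saved under pics/ and viewed, at most 10 in all, crops included, and the job is handed in when it is done.

Besides the shell and the picture viewer there is one more tool, called after ">>>" by a JSON object that holds its "op" and its "data". apply_moves: Moves the arm, as the interface text tells. Its arguments: {"type":"object","properties":{"moves":{"type":"array"},"grip_force":{"type":"number"}},"required":["moves"]}

```bash
mkdir -p pics; ls; cat > h.py <<'E'
import numpy as np,cv2
from bench import telemetry, grab_frame, calibration, order, silhouettes, r
from scipy.spatial.transform import Rotation as R
def ray(cam,uv):
    c=calibration(cam); d=np.array([(uv[0]-c['cx'])/c['fx'],(uv[1]-c['cy'])/c['fy']])
    s=d.copy()
    for _ in range(20): s=d/(1+c['k1']*(s@s))
    T=np.array(c['world_from_camera']); return T[:3,3],T[:3,:3]@np.array([s[0],s[1],1])
def onz(cam,uv,z=0):
    o,d=ray(cam,uv); return o+d*(z-o[2])/d[2]
def proj(cam,P):
    c=calibration(cam);T=np.linalg.inv(np.array(c['world_from_camera']));P=np.atleast_2d(P)
    q=P@T[:3,:3].T+T[:3,3];s=q[:,:2]/q[:,2:];k=1+c['k1']*(s**2).sum(1,keepdims=True);s=s*k
    return s*[c['fx'],c['fy']]+[c['cx'],c['cy']]
E
python3 - <<'E'
from h import *
o=telemetry.get_obs(); print({k:np.round(v,3).tolist() for k,v in o.items()})
a=grab_frame('scene');cv2.imwrite('pics/scene1.png',a)
b=grab_frame('top');cv2.imwrite('pics/top1.png',b)
for cam in('scene','top'):
  print(cam,np.round(calibration(cam)['world_from_camera'],3).tolist())
  for n in('tin','caddy','caddy_door','brush','shoe_tree','shoehorn'):
    for d in silhouettes(n,cam): 
        print(cam,n,round(d['p'],2),np.round(d['extent']).tolist(),onz(cam,d['extent'][:2],.0).round(3)[:2])
E
```

```text
pics
{'clock': 0.0, 'joints': [1.13, 0.478, 0.022, 1.556, -0.011, 1.109, -0.083], 'qvel': [-0.001, -0.001, -0.0, -0.001, 0.0, 0.001, -0.0], 'tau': [-0.001, -59.647, 1.607, -28.12, 0.012, 0.009, 0.0], 'tcp_pos': [0.22, -0.637, 0.23], 'orientation': [-3.096, -0.52, 0.001], 'contact_force': [0.834, 0.189, -0.173], 'moment': [0.009, 0.014, 0.042], 'gripper_force': 0.0, 'grip_width': 0.085}
scene [[0.647, 0.425, -0.634, 1.411], [0.763, -0.354, 0.541, -0.67], [0.006, -0.833, -0.553, 0.781], [0.0, 0.0, 0.0, 1.0]]
scene tin 0.72 [205.0, 207.0, 51.0, 39.0] [ 0.326 -0.181]
scene tin 0.7 [243.0, 272.0, 31.0, 29.0] [ 0.623 -0.246]
scene tin 0.69 [237.0, 238.0, 38.0, 31.0] [ 0.505 -0.189]
scene caddy 0.56 [355.0, 178.0, 90.0, 58.0] [0.48  0.245]
scene caddy_door 0.68 [326.0, 192.0, 32.0, 28.0] [0.483 0.128]
scene brush 0.55 [426.0, 193.0, 51.0, 30.0] [0.674 0.349]
scene shoe_tree 0.8 [279.0, 286.0, 87.0, 65.0] [ 0.715 -0.21 ]
scene shoehorn 0.79 [378.0, 252.0, 55.0, 28.0] [0.776 0.047]
top [[0.025, -0.984, 0.176, 0.347], [-1.0, -0.026, -0.001, 0.062], [0.006, -0.176, -0.984, 1.395], [0.0, 0.0, 0.0, 1.0]]
top tin 0.98 [413.0, 234.0, 37.0, 37.0] [ 0.509 -0.203]
top tin 0.96 [432.0, 192.0, 24.0, 20.0] [ 0.628 -0.256]
top tin 0.62 [412.0, 293.0, 49.0, 49.0] [ 0.349 -0.2  ]
top caddy 0.82 [258.0, 227.0, 90.0, 62.0] [0.517 0.223]
top caddy_door 0.47 [299.0, 237.0, 12.0, 44.0] [0.494 0.109]
top brush 0.62 [221.0, 164.0, 60.0, 28.0] [0.692 0.333]
top shoe_tree 0.96 [417.0, 158.0, 85.0, 26.0] [ 0.724 -0.217]
top shoehorn 0.68 [322.0, 139.0, 60.0, 14.0] [0.773 0.053]
```

View pics/top1.png

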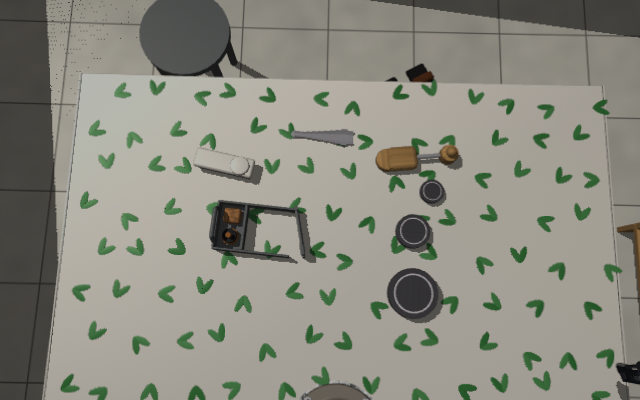

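View pics/scene1.png

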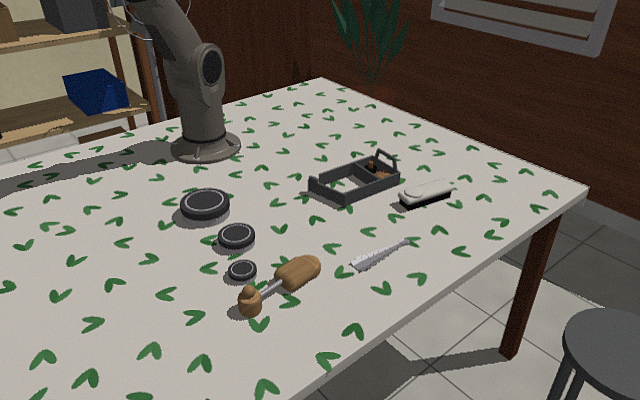

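Top-view tin candidates are (412,293) large, (413,234) middle and (432,192) small. The one at (413,234) is the middle-sized tin the task asks for. The caddy's doorway faces right, with the hinge at the top near (298,208) and the door slightly open. I'll confirm with an enlarged crop.

```bash
python3 - <<'E'
from h import *
b=cv2.imread('pics/top1.png')
A=cv2.resize(b[185:275,200:325],None,fx=6,fy=6,interpolation=cv2.INTER_CUBIC)
A=cv2.convertScaleAbs(A,alpha=1.3,beta=25)
cv2.imwrite('pics/c1.png',A)
C=cv2.resize(b[170:330,370:470],None,fx=3.5,fy=3.5,interpolation=cv2.INTER_CUBIC)
cv2.imwrite('pics/c2.png',C)
print(calibration('top')['fx'])
for d in silhouettes('tin','top'):
    m=d['mask'].astype(np.uint8);c=max(cv2.findContours(m,0,2)[0],key=len)
    P=np.array([onz('top',p[0],.025)[:2] for p in c]);(x,y),rr=cv2.minEnclosingCircle(P.astype(np.float32)); print(d['p'],x,y,2*rr)
E
```

```text
511.0622454302621
0.98 0.5138645172119141 -0.19646801054477692 0.0958898514509201
0.96 0.6257884502410889 -0.24727505445480347 0.07080571353435516
0.62 0.3537244200706482 -0.1955135315656662 0.13882850110530853
```

View pics/c1.png

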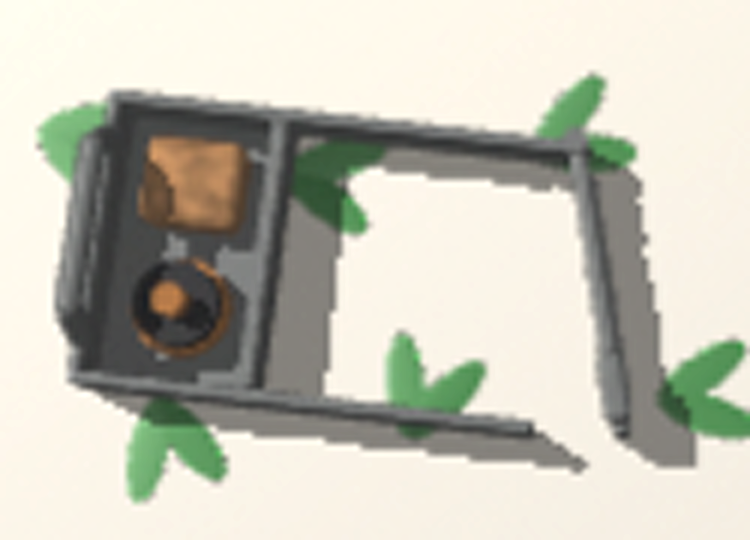

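View pics/c2.png

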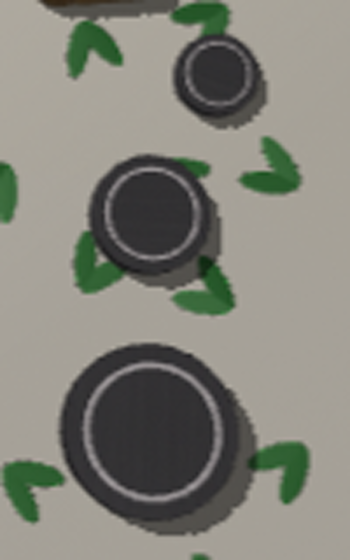

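```bash
cat >> h.py <<'E'
def W(T,P):
    x,y,a=T;P=np.asarray(P,float);c,s=np.cos(a),np.sin(a)
    return P[...,:2]@np.array([[c,s],[-s,c]])+[x,y]
E
python3 - <<'E'
from h import *
from scipy.optimize import least_squares
pts=[((112,92),(.1435,-.066,.045)),((72,381),(.1435,.066,.045)),((533,433),(-.0625,.066,.045)),((533,424),(-.0625,.060,.045)),((580,148),(-.0665,-.066,.044)),((290,138),(.0625,-.06,.045)),((262,385),(.0625,.060,.045))]
px=np.array([p[0] for p in pts])/6+[199.6,184.6];M=np.array([p[1] for p in pts])
def f(t): return (proj('top',np.c_[W(t,M),M[:,2]])-px).ravel()
s=least_squares(f,[.5,.2,1.5],loss='soft_l1');print(s.x,s.fun.reshape(-1,2).round(1))
T=s.x
q=np.array([622,430])/6+[199.6,184.6];tip=onz('top',q,.043)[:2]
h=W(T,[-.0665,-.066]);d=tip-h;print('hinge',h,'tip',tip,np.linalg.norm(d))
yc=T[2]+np.pi/2;print('door angle',(np.arctan2(d[1],d[0])-yc+np.pi)%(2*np.pi)-np.pi)
np.save('T.npy',T)
for P in([-.0625,0],[0,0],[.0625,0],[-.0625,.06],[-.0625,-.06]):print(P,W(T,P).round(3))
E
```

```text
[0.50484605 0.18903042 1.48219661] [[ 0.2 -0.3]
 [-0.6  0.5]
 [ 0.3  0.7]
 [ 0.6 -0. ]
 [ 0.1 -0.8]
 [ 0.2 -2.4]
 [-1.4  1.1]]
hinge [0.564703   0.11695133] tip [0.43792176 0.09459109] 0.12873796042279878
door angle 0.26317308687865193
[-0.0625, 0] [0.499 0.127]
[0, 0] [0.505 0.189]
[0.0625, 0] [0.51  0.251]
[-0.0625, 0.06] [0.44  0.132]
[-0.0625, -0.06] [0.559 0.121]
```

The crop confirms the middle tin, 92–96 mm across, at world (0.513,-0.197). The caddy fit is good and the door stands at about 0.26 rad. I'll turn the tool onto the caddy axes so that tool x matches caddy x and tool y is caddy -y, then travel to the bay.

>>> {"op": "apply_moves", "data": {"moves": [[0,0,-1,0,0,0,-1],[0,0,-1,0,0,0,-1],[0,0,-1,0,0,0,-1],[0,0,-1,0,0,0,-1],[0,0,-1,0,0,0,-1],[0,0,-1,0,0,0,-1],[0,0,-1,0,0,0,-1],[0,0,-1,0,0,0,-1]]}}

```text
clock: 1.42
tcp_pos: [0.2205, -0.638, 0.2313]
orientation: [2.614, 1.742, -0.0]
contact_force: [0.6, 0.4, -0.3]
grip_width: -0.0001
gripper_force: 0.0
```

>>> {"op": "apply_moves", "data": {"moves": [[0,0,-1,0,0,0,-1],[0,0,-1,0,0,0,-1],[0,0,-0.975,0,0,0,-1],[0,0,0,0.03,0.025,0,-1],[0,0,0,0.03,0.025,0,-1],[0,0,0,0.03,0.025,0,-1],[0,0,0,0.03,0.025,0,-1],[0,0,0,0.03,0.025,0,-1]]}}

```text
clock: 2.08
tcp_pos: [0.3593, -0.4983, 0.2315]
orientation: [2.318, 2.12, -0.0]
contact_force: [0.2, -0.7, 0.6]
grip_width: 0.0001
gripper_force: 0.0
```

>>> {"op": "apply_moves", "data": {"moves": [[0,0,0,0.03,0.025,0,-1],[0,0,0,0.03,0.025,0,-1],[0,0,0,0.03,0.025,0,-1],[0,0,0,0.03,0.025,0,-1],[0,0,0,0.03,0.025,0,-1],[0,0,0,0.03,0.025,0,-1],[0,0,0,0.03,0.025,0,-1],[0,0,0,0,0,0,-1]]}}

```text
clock: 2.75
tcp_pos: [0.5578, -0.2965, 0.2319]
orientation: [-2.305, -2.135, -0.01]
contact_force: [0.8, 2.0, 0.4]
grip_width: 0.0001
gripper_force: 0.0
```

```bash
cat >> h.py <<'E'
def loc():
    o=telemetry.get_obs();T=np.load('T.npy');p=o['tcp_pos'];d=np.array(p[:2])-T[:2];c,s=np.cos(T[2]),np.sin(T[2])
    X=R.from_rotvec(o['orientation']).as_matrix()
    print('t',round(o['clock'],2),'local mm',(1000*np.array([c*d[0]+s*d[1],-s*d[0]+c*d[1],p[2]])).round(1),'yaw err deg',np.degrees(np.arctan2(X[1,0],X[0,0])-T[2]).round(2),'z',X[:,2].round(3),'F',np.round(o['contact_force'],1),'w',round(o['grip_width'],3))
E
python3 -c "
from h import *
loc()
h=np.array([-66.5,-66])
p0=None
for t in (.26,.4,.55,.7,.85,1.0,1.15,1.3,1.45,1.55,1.65):
    c,s=np.cos(t),np.sin(t);p=h+85*np.array([-s,c])+(4+11*c+14.5*s)*np.array([c,s])
    print(t,p.round(1),None if p0 is None else (p-p0).round(1));p0=p
"
```

```text
t 2.75 local mm [-478.9  -95.7  231.9] yaw err deg 0.69 z [ 0.005  0.005 -1.   ] F [0.8 2.  0.4] w 0.0
0.26 [-70.6  20.9] None
0.4 [-81.4  20. ] [-10.8  -0.9]
0.55 [-93.1  17.4] [-11.7  -2.6]
0.7 [-104.6   13. ] [-11.6  -4.4]
0.85 [-115.7    6.7] [-11.1  -6.3]
1.0 [-126.1   -1.4] [-10.3  -8.2]
1.15 [-135.2  -11.4] [ -9.1 -10. ]
1.3 [-142.8  -23.1] [ -7.6 -11.7]
1.45 [-148.5  -36.2] [ -5.7 -13.1]
1.55 [-151.1  -45.5] [-2.6 -9.3]
1.65 [-152.6  -55.2] [-1.5 -9.7]
```

>>> {"op": "apply_moves", "data": {"moves": [[0,0,0,0.038,-0.0095,0,-1],[0,0,0,0.038,-0.0095,0,-1],[0,0,0,0.038,-0.0095,0,-1],[0,0,0,0.038,-0.0095,0,-1],[0,0,0,0.038,-0.0095,0,-1],[0,0,0,0.038,-0.0095,0,-1],[0,0,0,0.038,-0.0095,0,-1],[0,0,0,0.038,-0.0095,0,-1]]}}

```text
clock: 3.42
tcp_pos: [0.5019, 0.005, 0.2316]
orientation: [2.318, 2.12, 0.0]
contact_force: [0.5, 0.6, 0.1]
grip_width: -0.0001
gripper_force: 0.0
```

>>> {"op": "apply_moves", "data": {"moves": [[0,0,0,0.038,-0.0095,0,-1],[0,0,0,0.038,-0.0095,0,-1],[0,0,0,0.038,-0.0095,0,-1],[0,0,0,0.038,-0.0095,0,-1],[0,0,0,0,0,0.03,-1],[0,0,0,0,0,0.03,-1],[0,0,0,0,0,0.03,-1],[0,0,0,0,0,0,-1]]}}

```text
clock: 4.08
tcp_pos: [0.4748, 0.1566, 0.1367]
orientation: [-2.315, -2.119, 0.012]
contact_force: [-0.0, -0.1, -0.5]
grip_width: -0.0004
gripper_force: 0.0
```

```bash
python3 -c "
from h import *
loc()
cv2.imwrite('pics/top2.png',cv2.resize(grab_frame('top')[150:330,180:460],None,fx=2.5,fy=2.5))
"
```

```text
t 4.08 local mm [-34.9  27.1 136.7] yaw err deg 0.03 z [-0.008 -0.003 -1.   ] F [-0.  -0.1 -0.5] w -0.0
```

View pics/top2.png

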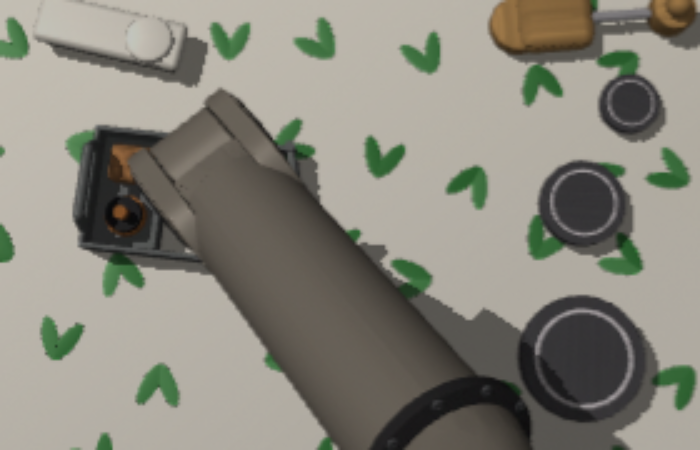

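The arm hides the bay in this view: the fingers are above it, and nothing has moved. I'll lower inside the bay.

>>> {"op": "apply_moves", "data": {"moves": [[0,0,0,0.01,0.005,0.005,-1],[0,0,0,0,0,0.03,-1],[0,0,0,0,0,0.03,-1],[0,0,0,0,0,0.03,-1],[0,0,0,0,0,0.01,-1],[0,0,0,0,0,0,-1],[0,0,0,0,0,0,-1],[0,0,0,0,0,0,-1]]}}

```text
clock: 4.8
tcp_pos: [0.4858, 0.1688, 0.0384]
orientation: [2.317, 2.12, 0.005]
contact_force: [0.3, -0.5, 0.3]
grip_width: -0.0002
gripper_force: 0.0
```

```bash
python3 -c "
from h import *
loc()"
```

```text
t 4.8 local mm [-21.8  17.2  38.4] yaw err deg -0.02 z [ 0.003  0.001 -1.   ] F [ 0.3 -0.5  0.3] w -0.0
```

>>> {"op": "apply_moves", "data": {"moves": [[0,0,0,-0.005,0,0.016,-1],[0,0,0,-0.015,-0.001,0,-1],[0,0,0,-0.015,-0.001,0,-1],[0,0,0,-0.014,-0.001,0,-1],[0,0,0,-0.011,0.001,0,-1],[0,0,0,-0.012,0.003,0,-1],[0,0,0,-0.012,0.004,0,-1],[0,0,0,-0.011,0.006,0,-1]]}}

```text
clock: 5.47
tcp_pos: [0.4878, 0.0721, 0.0219]
orientation: [2.317, 2.12, 0.004]
contact_force: [0.6, 0.5, -0.7]
grip_width: 0.0003
gripper_force: 0.5
```

```bash
python3 -c "
from h import *
loc()"
```

```text
t 5.47 local mm [-117.9    6.6   21.9] yaw err deg 0.0 z [ 0.003  0.001 -1.   ] F [ 0.6  0.5 -0.7] w 0.0
```

>>> {"op": "apply_moves", "data": {"moves": [[0,0,0,-0.01,0.008,0,-1],[0,0,0,-0.009,0.01,0,-1],[0,0,0,-0.008,0.012,0,-1],[0,0,0,-0.006,0.012,0,-1],[0,0,0,-0.003,0.01,0,-1],[0,0,0,-0.001,0.009,0,-1],[0,0,0,0,0,0,-1],[0,0,0,0,0,0,-1]]}}

```text
clock: 6.13
tcp_pos: [0.545, 0.0307, 0.021]
orientation: [2.317, 2.121, 0.003]
contact_force: [0.0, 2.3, 1.3]
grip_width: -0.0004
gripper_force: 1.3
```

>>> {"op": "apply_moves", "data": {"moves": [[0,0,0,0,-0.02,0,-1],[0,0,0,0,-0.02,0,-1],[0,0,0,0,0,-0.035,-1],[0,0,0,0,0,-0.035,-1],[0,0,0,0,0,-0.035,0.3],[0,0,0,-0.039,0,0,0.3],[0,0,0,-0.039,0,0,0.3],[0,0,0,-0.039,0,0,0.3]]}}

```text
clock: 6.8
tcp_pos: [0.4929, -0.0842, 0.1261]
orientation: [2.315, 2.122, -0.001]
contact_force: [1.1, -0.3, -0.1]
grip_width: 0.0482
gripper_force: 0.0
```

```bash
python3 -c "
from h import *
loc()"
```

```text
t 6.8 local mm [-273.2  -12.3  126.1] yaw err deg 0.11 z [ 0.    -0.002 -1.   ] F [ 1.1 -0.3 -0.1] w 0.048
```

>>> {"op": "apply_moves", "data": {"moves": [[0,0,0,-0.036,0.005,0,0.3],[0,0,0,-0.036,0.005,0,0.3],[0,0,0,-0.036,0.005,0,0.3],[0,0,0,-0.036,0.005,0,0.3],[0,0,0,-0.036,0.005,0,0.3],[0,0,0,-0.03,0.005,0,0.3],[0,0,0,0,0,0,0.3],[0,0,0,0,0,0,0.3]]}}

```text
clock: 7.47
tcp_pos: [0.5034, -0.2968, 0.1247]
orientation: [-2.321, -2.115, 0.003]
contact_force: [-0.3, 0.3, -0.6]
grip_width: 0.0557
gripper_force: 0.0
```

```bash
cat >> h.py <<'E'
from scipy.optimize import minimize
def tinfit(m,cam,xy0):
    m=m.astype(np.uint8);a=np.linspace(0,2*np.pi,60);C=.046*np.c_[np.cos(a),np.sin(a)]
    def cost(q):
        P=np.vstack([np.c_[C+q,0*a],np.c_[C+q,0*a+.032]]);h=cv2.convexHull((proj(cam,P)*16).astype(np.int32))
        z=np.zeros_like(m);cv2.fillConvexPoly(z,h,1,shift=4);return (z!=m).sum()
    s=minimize(cost,xy0,method='Nelder-Mead',options=dict(initial_simplex=np.array(xy0)+[[0,0],[.006,0],[0,.006]]));return s.x,s.fun
def tolocal(p):
    T=np.load('T.npy');d=np.array(p[:2])-T[:2];c,s=np.cos(T[2]),np.sin(T[2]);return np.array([c*d[0]+s*d[1],-s*d[0]+c*d[1]])*1000
E
python3 -c "
from h import *
loc()
grab_frame('scene')
b=grab_frame('top');cv2.imwrite('pics/top3.png',cv2.resize(b[150:330,180:460],None,fx=2.5,fy=2.5))
for cam,uv in(('top',(413,234)),('scene',(237,238))):
  for d in silhouettes('tin',cam):
    e=d['extent']
    if abs(e[0]-uv[0])+abs(e[1]-uv[1])<25:
      q,f=tinfit(d['mask'],cam,(.513,-.197));print(cam,d['p'],q,f,d['mask'].sum(),tolocal(q))
"
```

```text
t 7.47 local mm [-484.   -41.5  124.7] yaw err deg -0.24 z [-0.002 -0.    -1.   ] F [-0.3  0.3 -0.6] w 0.056
top 0.78 [ 0.51548438 -0.19878125] 73.0 966 [-385.34920451  -44.91166264]
scene 0.58 [ 0.51736597 -0.19818909] 124.0 957 [-384.59287363  -46.73347723]
```

View pics/top3.png

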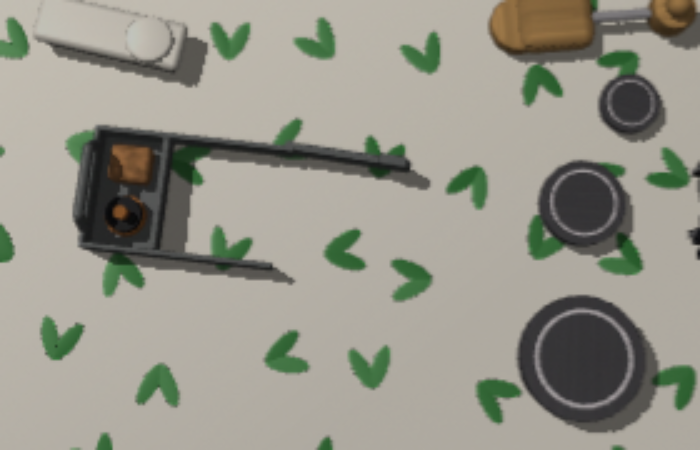

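The door is at about 90°, running from (170,135) to (408,165). The tin at (582,203) hasn't moved, and the fingers are just visible beyond it at the right edge. I'll lower the open fingers behind the tin as a cradle.

>>> {"op": "apply_moves", "data": {"moves": [[0,0,0.04,0,0.004,0.035,0.3],[0,0,0,0,0,0.035,0.3],[0,0,0,0,0,0.03,0.3],[0,0,0,0,0,0.01,0.3],[0,0,0,0,0,0.005,0.3],[0,0,0,0,0,0,0.3],[0,0,0,0,0,0,0.3],[0,0,0,0,0,0,0.3]]}}

```text
clock: 8.33
tcp_pos: [0.5104, -0.2956, 0.0122]
orientation: [2.32, 2.114, 0.002]
contact_force: [0.3, 0.1, -0.6]
grip_width: 0.0557
gripper_force: 0.0
```

```bash
python3 -c "
from h import *
loc()"
```

```text
t 8.33 local mm [-482.2  -48.4   12.2] yaw err deg -0.24 z [ 0.003 -0.001 -1.   ] F [ 0.3  0.1 -0.6] w 0.056
```

>>> {"op": "apply_moves", "data": {"moves": [[0,0,0,0.009,-0.002,0.005,0.3],[0,0,0,0.009,0,0,0.3],[0,0,0,0.009,0,0,0.3],[0,0,0,0.009,0,0,0.3],[0,0,0,0.007,0,0,0.3],[0,0,0,0.006,0,0,0.3],[0,0,0,0.006,0,0,0.3],[0,0,0,0.006,0,0,0.3]]}}

```text
clock: 9.0
tcp_pos: [0.5128, -0.2342, 0.0054]
orientation: [2.322, 2.115, -0.001]
contact_force: [0.5, -1.8, 0.4]
grip_width: 0.0557
gripper_force: 0.6
```

```bash
cat > look.py <<'E'
from h import *
loc()
grab_frame('top')
for d in silhouettes('tin','top'):
    x=onz('top',d['extent'][:2],.016);q,f=tinfit(d['mask'],'top',x[:2]);print(round(d['p'],2),tolocal(q).round(1),f,d['mask'].sum())
E
python3 look.py
```

```text
t 9.0 local mm [-420.9  -45.4    5.4] yaw err deg -0.26 z [ 0.    -0.001 -1.   ] F [ 0.5 -1.8  0.4] w 0.056
0.79 [-385.2  123.2] 958.0 2061
0.71 [-374.6  -43.3] 175.0 862
0.66 [-430.4 -163.7] 626.0 397
```

>>> {"op": "apply_moves", "data": {"moves": [[0,0,0,0.012,-0.004,0,0.3],[0,0,0,0.012,-0.004,0,0.3],[0,0,0,0.012,-0.004,0,0.3],[0,0,0,0.012,-0.004,0,0.3],[0,0,0,0.012,-0.004,0,0.3],[0,0,0,0.012,-0.004,0,0.3],[0,0,0,0.012,-0.004,0,0.3],[0,0,0,0.012,-0.004,0,0.3]]}}

```text
clock: 9.77
tcp_pos: [0.4893, -0.1343, 0.0053]
orientation: [-2.322, -2.116, 0.0]
contact_force: [0.3, -0.6, -0.2]
grip_width: 0.0554
gripper_force: 0.6
```

```bash
python3 look.py
```

```text
t 9.77 local mm [-323.4  -13.1    5.3] yaw err deg -0.22 z [-0.  0. -1.] F [ 0.3 -0.6 -0.2] w 0.055
0.73 [-417.8 -148.4] 580.0 441
0.57 [-275.6  -13.1] 242.0 771
```

>>> {"op": "apply_moves", "data": {"moves": [[0,0,0,0.01,-0.004,0,0.3],[0,0,0,0.01,-0.004,0,0.3],[0,0,0,0.01,-0.004,0,0.3],[0,0,0,0.01,-0.003,0,0.3],[0,0,0,0.012,0,0,0.3],[0,0,0,0.012,0,0,0.3],[0,0,0,0.012,0,0,0.3],[0,0,0,0.012,0,0,0.3]]}}

```text
clock: 10.53
tcp_pos: [0.4829, -0.0452, 0.0053]
orientation: [-2.322, -2.116, 0.0]
contact_force: [0.5, -1.1, 0.7]
grip_width: 0.0558
gripper_force: 0.7
```

```bash
python3 look.py; python3 -c "
import cv2
from h import *
cv2.imwrite('pics/s4.png',cv2.resize(grab_frame('scene')[120:300,180:480],None,fx=2.5,fy=2.5))"
```

```text
t 10.53 local mm [-235.3    1.2    5.3] yaw err deg -0.22 z [-0.  0. -1.] F [ 0.5 -1.1  0.7] w 0.056
0.86 [-1.851e+02  1.000e-01] 320.0 680
0.69 [-430.4 -163.7] 569.0 455
0.21 [-79.9 -64.7] 3017.0 2394
```

View pics/s4.png

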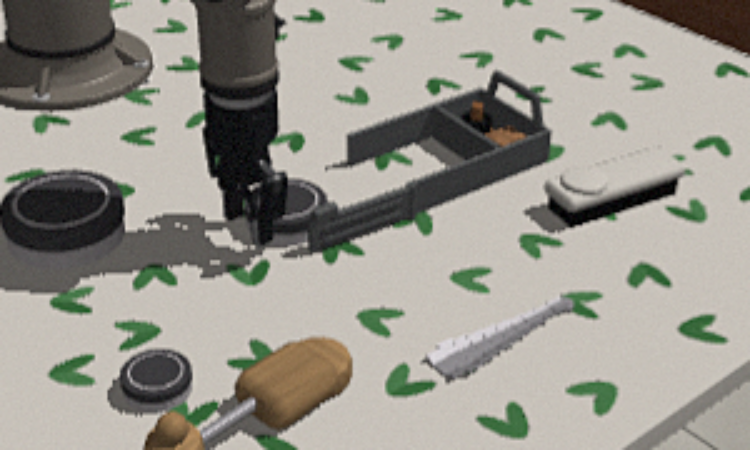

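The tin (300,205) sits in the fingers at the doorway, and the open door at (315–410,225) is clear of it. I'll push straight in.

>>> {"op": "apply_moves", "data": {"moves": [[0,0,0,0.012,0,0,0.3],[0,0,0,0.012,0,0,0.3],[0,0,0,0.012,0,0,0.3],[0,0,0,0.012,0,0,0.3],[0,0,0,0.012,0,0,0.3],[0,0,0,0.012,0,0,0.3],[0,0,0,0.012,0,0,0.3],[0,0,0,0.012,0,0,0.3]]}}

```text
clock: 11.35
tcp_pos: [0.4919, 0.0501, 0.0053]
orientation: [-2.322, -2.116, 0.0]
contact_force: [0.1, -1.6, 0.5]
grip_width: 0.0555
gripper_force: 0.3
```

>>> {"op": "apply_moves", "data": {"moves": [[0,0,0,0.012,0,0,0.3],[0,0,0,0.012,0,0,0.3],[0,0,0,0.012,0,0,0.3],[0,0,0,0.012,0,0,0.3],[0,0,0,0.012,0,0,0.3],[0,0,0,0.012,0,0,0.3],[0,0,0,0.01,0,0,0.3],[0,0,0,0.006,0,0,0.3]]}}

```text
clock: 12.02
tcp_pos: [0.5002, 0.1385, 0.0054]
orientation: [-2.321, -2.117, -0.001]
contact_force: [0.4, -0.1, 0.3]
grip_width: 0.0557
gripper_force: 0.4
```

```bash
python3 look.py
```

```text
t 12.02 local mm [-50.8   0.1   5.4] yaw err deg -0.17 z [ 0.     0.001 -1.   ] F [ 0.4 -0.1  0.3] w 0.056
0.92 [-427.8 -163.8] 558.0 463
0.75 [-417.   105.2] 500.0 1295
0.67 [ 0.9 15.7] 803.0 209
```

>>> {"op": "apply_moves", "data": {"moves": [[0,0,0,0.006,0,0,0.3],[0,0,0,0.005,0,0,0.3],[0,0,0,0,0,0,0.3],[0,0,0,-0.015,0,0,0.3],[0,0,0,-0.035,0,0,0.3],[0,0,0,-0.035,0,0,0.3],[0,0,0,-0.015,0,0,0.3],[0,0,0,0,0,-0.03,0.3]]}}

```text
clock: 12.78
tcp_pos: [0.4876, 0.0417, 0.0315]
orientation: [-2.326, -2.106, 0.016]
contact_force: [-0.2, -0.1, -0.3]
grip_width: 0.0557
gripper_force: 0.0
```

>>> {"op": "apply_moves", "data": {"moves": [[0,0,0,0,0,-0.035,-1],[0,0,0,0,0,-0.035,-1],[0,0,0,0,0,-0.01,-1],[0,0,0,0,0.035,0,-1],[0,0,0,0,0.035,0,-1],[0,0,0,0,0.035,0,-1],[0,0,0,0,0.02,0,-1],[0,0,0,0,0,0,-1]]}}

```text
clock: 13.45
tcp_pos: [0.6204, 0.0352, 0.1151]
orientation: [2.324, 2.111, 0.005]
contact_force: [0.1, 0.3, 0.3]
grip_width: 0.0
gripper_force: 0.0
```

```bash
python3 look.py; python3 -c "
from h import *
cv2.imwrite('pics/t5.png',cv2.resize(grab_frame('top')[150:330,180:460],None,fx=2.5,fy=2.5))
h=np.array([-66.5,-66])
p0=None
for t in (1.6,1.45,1.3,1.15,1.0,.85,.7,.55,.4,.25,.12,.04,0):
    c,s=np.cos(t),np.sin(t);p=h+85*np.array([-s,c])-(4+11*c+14.5*s)*np.array([c,s])
    print(t,p.round(1),None if p0 is None else (p-p0).round(1));p0=p
"
```

```text
t 13.45 local mm [-143.  -128.7  115.1] yaw err deg -0.4 z [ 0.003  0.001 -1.   ] F [0.1 0.3 0.3] w 0.0
0.91 [ 9.2 -1.7] 144.0 867
0.64 [-428.2 -155.2] 550.0 474
1.6 [-150.9  -86.6] None
1.45 [-153.3  -75.3] [-2.3 11.3]
1.3 [-154.   -63.4] [-0.7 11.9]
1.15 [-153.   -51.1] [ 1.  12.3]
1.0 [-150.   -38.7] [ 3.  12.4]
0.85 [-145.   -26.5] [ 5.  12.2]
0.7 [-137.9  -15. ] [ 7.1 11.5]
0.55 [-128.8   -4.5] [ 9.1 10.5]
0.4 [-117.8    4.6] [11.   9.1]
0.25 [-105.2   11.8] [12.6  7.3]
0.12 [-93.2  16.4] [12.   4.6]
0.04 [-85.5  18.3] [7.8 1.9]
0 [-81.5  19. ] [4.  0.7]
```

View pics/t5.png

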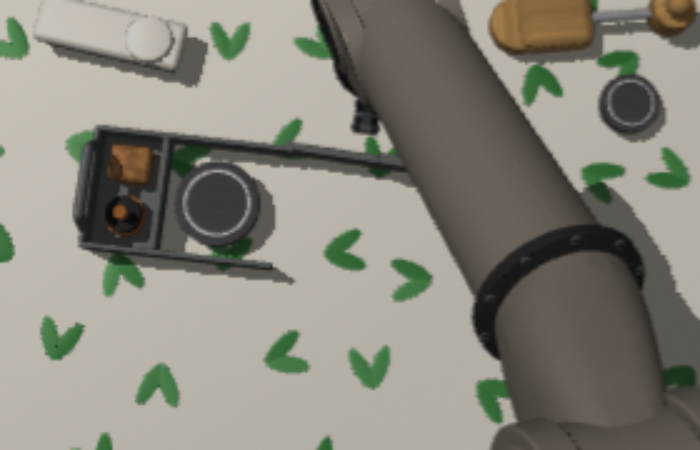

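The tin (218,203) is fully inside the bay and the open door hasn't moved. I'll lower outside the door and swing it shut.

>>> {"op": "apply_moves", "data": {"moves": [[0,0,0,0,0,0.03,-1],[0,0,0,0,0,0.03,-1],[0,0,0,0,0,0.03,-1],[0,0,0,0,0,0.005,-1],[0,0,0,-0.004,0,0,-1],[0,0,0,-0.004,-0.01,0,-1],[0,0,0,0,-0.013,0,-1],[0,0,0,0,-0.013,0,-1]]}}

```text
clock: 14.27
tcp_pos: [0.5803, 0.0313, 0.0225]
orientation: [2.322, 2.114, 0.003]
contact_force: [-0.6, 0.2, -0.2]
grip_width: 0.0001
gripper_force: 0.0
```

```bash
python3 -c "
from h import *
loc()"
```

```text
t 14.27 local mm [-150.5  -89.1   22.5] yaw err deg -0.29 z [ 0.003 -0.    -1.   ] F [-0.6  0.2 -0.2] w 0.0
```

>>> {"op": "apply_moves", "data": {"moves": [[0,0,0,-0.003,-0.013,0,-1],[0,0,0,-0.001,-0.012,0,-1],[0,0,0,0.001,-0.012,0,-1],[0,0,0,0.003,-0.012,0,-1],[0,0,0,0.005,-0.012,0,-1],[0,0,0,0.007,-0.011,0,-1],[0,0,0,0.008,-0.01,0,-1],[0,0,0,0.01,-0.009,0,-1]]}}

```text
clock: 14.93
tcp_pos: [0.4932, 0.0711, 0.022]
orientation: [2.321, 2.114, 0.007]
contact_force: [5.8, 1.7, -0.7]
grip_width: -0.0003
gripper_force: 2.2
```

```bash
python3 -c "
from h import *
loc()"
```

```text
t 14.93 local mm [-118.5    1.2   22. ] yaw err deg -0.27 z [ 0.005  0.001 -1.   ] F [ 5.8  1.7 -0.7] w -0.0
```

>>> {"op": "apply_moves", "data": {"moves": [[0,0,0,0.009,-0.006,0,-1],[0,0,0,0.009,-0.005,0,-1],[0,0,0,0.008,-0.004,0,-1],[0,0,0,0.006,-0.002,0,-1],[0,0,0,0.003,-0.001,0,-1],[0,0,0,0.001,0,0,-1],[0,0,0,0,0,0,-1],[0,0,0,0,0,0,-1]]}}

```text
clock: 15.6
tcp_pos: [0.4771, 0.1071, 0.0201]
orientation: [-2.323, -2.115, 0.001]
contact_force: [-0.1, 1.1, -1.0]
grip_width: -0.0
gripper_force: 0.0
```

```bash
python3 -c "
from h import *
loc()"
```

```text
t 15.6 local mm [-84.1  20.4  20.1] yaw err deg -0.27 z [-0.001 -0.    -1.   ] F [-0.1  1.1 -1. ] w -0.0
```

Now I'll creep in until it meets the stop.

>>> {"op": "apply_moves", "data": {"moves": [[0,0,0,0.001,0,0,-1],[0,0,0,0.001,0,0,-1],[0,0,0,0.001,0,0,-1],[0,0,0,0,0,0,-1],[0,0,0,0,0,0,-1],[0,0,0,0,0,0,-1],[0,0,0,0,0,0,-1],[0,0,0,0,0,0,-1]]}}

```text
clock: 16.27
tcp_pos: [0.4776, 0.1104, 0.0203]
orientation: [2.322, 2.116, 0.0]
contact_force: [-1.0, -1.2, 0.0]
grip_width: 0.0001
gripper_force: 0.2
```

```bash
python3 -c "
from h import *
loc()"
```

```text
t 16.27 local mm [-80.7  20.2  20.3] yaw err deg -0.25 z [ 0. -0. -1.] F [-1.  -1.2  0. ] w 0.0
```

>>> {"op": "apply_moves", "data": {"moves": [[0,0,0,0.001,0,0,-1],[0,0,0,0.001,0,0,-1],[0,0,0,0.001,0,0,-1],[0,0,0,0,0,0,-1],[0,0,0,0,0,0,-1],[0,0,0,0,0,0,-1],[0,0,0,0,0,0,-1],[0,0,0,0,0,0,-1]]}}

```text
clock: 16.93
tcp_pos: [0.4775, 0.1122, 0.0203]
orientation: [2.323, 2.114, -0.003]
contact_force: [-0.8, -4.8, 3.1]
grip_width: 0.0
gripper_force: 2.6
```

```bash
python3 -c "
from h import *
loc()"
```

```text
t 16.93 local mm [-78.9  20.4  20.3] yaw err deg -0.3 z [-0.001 -0.002 -1.   ] F [-0.8 -4.8  3.1] w 0.0
```

>>> {"op": "apply_moves", "data": {"moves": [[0,0,0,0.001,0,0,-1],[0,0,0,0.001,0,0,-1],[0,0,0,0,0,0,-1],[0,0,0,0,0,0,-1],[0,0,0,0,0,0,-1],[0,0,0,0,0,0,-1],[0,0,0,0,0,0,-1],[0,0,0,0,0,0,-1]]}}

```text
clock: 17.6
tcp_pos: [0.4775, 0.1123, 0.0202]
orientation: [2.323, 2.112, -0.006]
contact_force: [-2.0, -9.9, 4.5]
grip_width: -0.0
gripper_force: 4.9
```

```bash
python3 -c "
from h import *
loc()"
```

```text
t 17.6 local mm [-78.8  20.4  20.2] yaw err deg -0.39 z [-0.002 -0.004 -1.   ] F [-2.  -9.9  4.5] w -0.0
```

The door is hard against its stop: the arm gained 0.1 mm and the force doubled. I'll back straight off and lift away.

>>> {"op": "apply_moves", "data": {"moves": [[0,0,0,-0.004,0,0,-1],[0,0,0,-0.01,0,0,-1],[0,0,0,-0.03,0,0,-1],[0,0,0,-0.03,0,0,-1],[0,0,0,0,0,-0.03,-1],[0,0,0,0,0,-0.035,-1],[0,0,0,0,0,-0.035,-1],[0,0,0,0,0,-0.035,-1]]}}

```text
clock: 18.27
tcp_pos: [0.4708, 0.0418, 0.1567]
orientation: [-2.321, -2.116, -0.001]
contact_force: [0.7, 0.1, 0.0]
grip_width: -0.0001
gripper_force: 0.0
```

>>> {"op": "apply_moves", "data": {"moves": [[0,0,0,-0.035,0.01,0,-1],[0,0,0,-0.035,0.01,0,-1],[0,0,0,-0.035,0.01,0,-1],[0,0,0,-0.035,0.01,0,-1],[0,0,0,-0.035,0.01,0,-1],[0,0,0,-0.035,0.01,0,-1],[0,0,0,0,0,0,-1],[0,0,0,0,0,0,-1]]}}

```text
clock: 18.93
tcp_pos: [0.5113, -0.1754, 0.155]
orientation: [2.327, 2.11, 0.001]
contact_force: [-0.1, 0.9, 1.0]
grip_width: -0.0
gripper_force: 0.0
```

```bash
python3 look.py; python3 -c "
from h import *
b=grab_frame('top')[170:290,190:340]
cv2.imwrite('pics/t6.png',cv2.resize(b,None,fx=5,fy=5,interpolation=cv2.INTER_CUBIC))
for n in('brush','shoe_tree','shoehorn'): print(n,[np.round(d['extent']).tolist() for d in silhouettes(n,'top')])"
```

```text
t 18.93 local mm [-362.4  -38.7  155. ] yaw err deg -0.51 z [ 0.001  0.    -1.   ] F [-0.1  0.9  1. ] w -0.0
0.79 [4.9 0.5] 108.0 905
0.77 [-400.5  118.7] 936.0 2041
brush [[223.0, 164.0, 64.0, 30.0]]
shoe_tree []
shoehorn [[324.0, 138.0, 60.0, 16.0]]
```

View pics/t6.png

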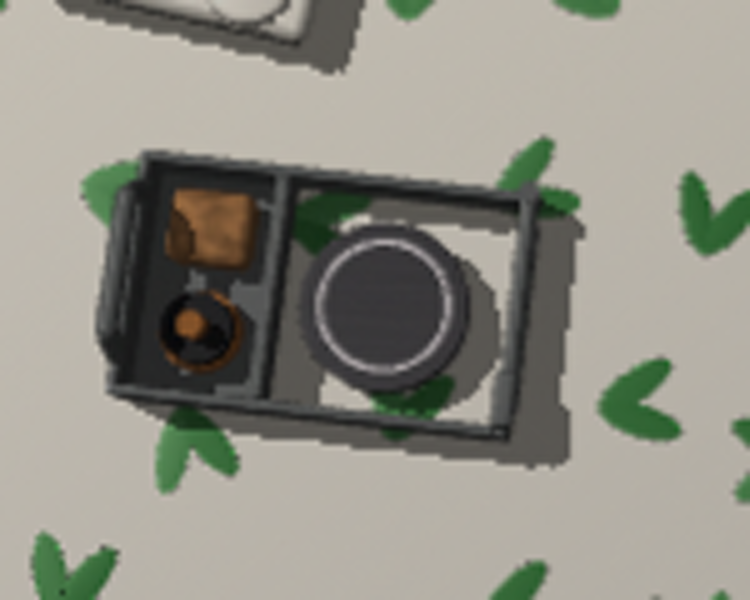

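The tin (385,305) lies flat inside the bay. The door is flush and shut, from (530,195) to (505,432), and the arm is clear. I'll hand it in.

```bash
python3 -c "
from bench import order
print(order.hand_in())"
```

```text
the job is handed in; nothing more can be done
None
```

The job is handed in: I opened the door to about a right angle, pushed the middle-sized tin flat into the bay and shut the door against its stop, in about 19 s. The brush and shoehorn read as unmoved within detection error, and the arm kept away from the shoe tree, though it wasn't detected in the last picture.

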